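# Transfer plug-in modules to the test rack in reverse order

## Task

Move the four plug-in modules from the dark wooden storage rack into the aluminium test rack in reverse order: the leftmost one goes into the rightmost bay, the next one into the bay beside it, and so on until the one that was rightmost stands in the leftmost bay (the coloured tags on the storage rack show the original order). Keep each module upright and set it down on the floor of its bay without dropping it.

Things in the scene. Friction and masses are not known exactly. Their poses are not given: they have to be found in the camera images.
- storage_rack: Dark wooden rack, fixed: a row of 4 open-topped bays, centres at x 0, y +81, +27, -27, -81 mm in its frame. Origin: underside, centre of the row; z up, +y its left end, -x its front as the robot sees it (turned at most 0.3 rad). Bays 74 (x) by 48 mm (y) inside, floor 6 mm, walls 6 mm thick up to 36 mm; 222 mm long. A front ledge 16 mm high carries the tags. On the robot's left or right.
- test_rack: Bare aluminium rack, fixed, on the other side, empty at first. Same bays, axes and origin: centres at x 0, y +81 (left), +27, -27, -81 mm; bays 74 (x) by 48 mm (y), floor 6 mm, walls 6 mm thick up to 36 mm; turned at most 0.3 rad. No ledge; behind the bays (+x) a black box 44 mm deep, 34 mm high, with green lamps.
- module_red: Module with the red handle, loose, 0.13 to 0.25 kg, at first in one storage bay: white case 56 (x) by 30 (y) by 55 mm high; on top, centred, a square red handle 24 by 24 mm, 54 to 92 mm above the underside, to grip from above. Origin: centre of the underside; z up; its x lies along the 74 mm of the bay (within 0.05 rad at first). Either end may face forward.
- module_yellow: Module with the yellow handle, loose, 0.13 to 0.25 kg, at first in one storage bay: white case 56 (x) by 30 (y) by 55 mm high; on top, centred, a square yellow handle 24 by 24 mm, 54 to 92 mm above the underside, to grip from above. Origin: centre of the underside; z up; its x lies along the 74 mm of the bay (within 0.05 rad at first). Either end may face forward.
- module_green: Module with the green handle, loose, 0.13 to 0.25 kg, at first in one storage bay: white case 56 (x) by 30 (y) by 55 mm high; on top, centred, a square green handle 24 by 24 mm, 54 to 92 mm above the underside, to grip from above. Origin: centre of the underside; z up; its x lies along the 74 mm of the bay (within 0.05 rad at first). Either end may face forward.
- module_blue: Module with the blue handle, loose, 0.13 to 0.25 kg, at first in one storage bay: white case 56 (x) by 30 (y) by 55 mm high; on top, centred, a square blue handle 24 by 24 mm, 54 to 92 mm above the underside, to grip from above. Origin: centre of the underside; z up; its x lies along the 74 mm of the bay (within 0.05 rad at first). Either end may face forward.
- tag_red: The red colour tag, 18 by 32 by 4 mm, fixed flat on the storage rack's front ledge, about 59 mm in front of the middle of the bay in which the red module stands at the start; it stays there when the module leaves. Origin: centre of its underside.
- tag_yellow: The yellow colour tag, 18 by 32 by 4 mm, fixed flat on the storage rack's front ledge, about 59 mm in front of the middle of the bay in which the yellow module stands at the start; it stays there when the module leaves. Origin: centre of its underside.
- tag_green: The green colour tag, 18 by 32 by 4 mm, fixed flat on the storage rack's front ledge, about 59 mm in front of the middle of the bay in which the green module stands at the start; it stays there when the module leaves. Origin: centre of its underside.
- tag_blue: The blue colour tag, 18 by 32 by 4 mm, fixed flat on the storage rack's front ledge, about 59 mm in front of the middle of the bay in which the blue module stands at the start; it stays there when the module leaves. Origin: centre of its underside.
There are look-alikes about, which are no part of the job. Leave any purple look-alike of the module_blue alone.

How it is judged:
By the outcome, as a careful person would: the job done as asked, in the order asked, and still so for the second after the job is handed in, with the robot touching nothing.
It also fails if it takes over 112 s, if anything falls off the work surface, if the arm or the gripper's body presses on something with over 40 N, if the wrist force passes 120 N, or if a joint passes its speed limit or range.

## Robot

A 6-joint arm with a two-finger parallel gripper is mounted at the origin on the work surface. World frame = base frame: x ahead of the robot, y to its left, z up, the work surface at z = 0. Lengths are in m, angles in rad, forces in N, time in s.
With the tool pointing down it reaches from about 0.35 to 0.775 m from the base axis. Payload 5.5 kg.
Tool frame: the origin (TCP) lies between the finger pads; the fingertips stand 19 mm ahead of it and the grasp point (between the pads) is the TCP (robot.tip_reach is the distance from the TCP to the fingertips, in m); z points along the fingers, y is the line along which they close (so a half turn about z gives the same grasp; the last joint's range is limited). The gripper opens to 85 mm and grips with 20 to 120 N. Pads are 22 mm wide; open, the fingers measure 114 mm over their backs; the gripper's body (76 mm by 85 mm) begins 54 mm behind the grasp point. The pads swing forward as they close: fully open they stand 13 mm farther back than shut.
Start: joints at [1.159, 0.313, 0.046, 1.304, 0, 1.431], TCP at [0.154, 0.554, 0.226] pointing down, gripper open.
Joint ranges: [-2.76, 2.76], [-0.86, 1.69], [-1.03, 1.26], [-2.2, 2.34], [-1.47, 1.5], [-3.14, 3.14]. Speed limits (rad/s): [2.57, 2.57, 3.14, 3.14, 3.14, 3.14].

## Interface

Orientations are given as a rotation vector (axis times angle).
In Python, from workcell import robot, vision, job, finder gives the robot as it stands. The module is installed in compiled form; this text tells all that it offers.
- The arm moves only by the shell command python3 -m crank 'ROWS' [OPENING] [FORCE]. ROWS is JSON, a list of rows, each an object of numbers: "x", "y", "z": the shift along the tool's x, y, z in mm; "spin": the turn about the tool's z in rad. A call has 1 to 20 rows; each row shifts and turns the commanded pose from where the row before left it, along the tool's axes as they then stand; what a row does not reach is not made up. A row lasts 1/12 s, in which the tool goes at most 41.7 mm and 7.16 degrees, less where a joint would pass 70% of its speed; a pose out of reach is approached as far as the arm can. A call with a gripper value outside its range is refused whole. OPENING is the opening, from 0 (shut) to 1 (fully open), set as the call begins (- or left out, the last holds). The fingers move at their own pace and stop on an object; FORCE is the grip in N (left out, the last holds). Time passes only in rows, so rows that do not move let the fingers close. It gives the time, the measured TCP pose, the force, the opening and the grip force at its end, in the units of the state.
- robot.observe(): the state, without advancing time (a new reading comes with each control period).
- vision.snapshot(name): name is "side" or "top" or "wrist"; returns (picture, depth): 420x560x3 uint8, red, green, blue; 420x560 float32, m along the optical axis (not along the pixel's ray), 0 where there is no reading.
- vision.calibration(name): a dict with "intrinsics" (3x3 intrinsics, pixels), "R" (3x3) and "t" (3): a world point X has camera coordinates R X + t; the wrist camera has in their place "mount" (4x4, takes a point from camera to tool coordinates, whose origin is the TCP and whose axes are the flange's). Camera axes: x right, y down, z forward; pixel columns grow to the right and rows downward; lengths in m; the calibration is good to about 2 mm. A picture is of the moment at which its call begins: read the wrist's pose just before it. calibration takes no time and is no camera call.
- job.sign_off(): hands the job in; it is judged then, once.
Trained networks look in the newest picture that a camera, given by its name, has taken for a name from the list of things; names that differ only in an ending like _2 or _b are one class to them, and where a whole thing is asked for, a point or a joint stands for the part that bears it (a point fixed in the world has none). Each returns a list of dicts, best first, with "p" (0 to 1); they miss things now and then, are a little off and sometimes report something else, mostly with a low value. They report only what shows in the picture. A call takes as long as a camera call. They do not tell look-alikes from the thing itself.
- finder.look_for(camera, query): "extent" ([left, top, width, height] in pixels, round what is visible of it).
- finder.silhouettes(camera, query): "region" (420x560 bool, what is visible of it) and "extent" ([left, top, width, height] in pixels, round what is visible of it).
- finder.landmark_of(camera, query): "at" ([column, row] in pixels: a listed point, or the origin of a listed thing).
The state is a dict: "time_s": time; "qpos": joint angles; "joint_velocities": joint speeds; "effort": joint torques, N m; "position": TCP position; "ee_rot": TCP orientation; "force": force on the tool from outside, world axes, zero at the start; "torque": the same for the moment, N m; "grip_width": opening from 0.0 (shut) to 1.0 (fully open); "gripper_force": force on a finger pad.
Only numpy, scipy, OpenCV 4.12 (cv2) and the standard library are available. Lean on these libraries where they do the work, as an engineer would, in place of code of your own. Each camera call takes 0.05 s, during which the arm holds its last target. There are 200 camera calls.

## Working session

There is one attempt and no reset: what is moved stays moved. The work goes in short steps, Python scripts to look and compute and a shell command to move; the robot and the scene stay as the last step left them, time stands still between calls to the robot, and variables do not carry over. Pictures are saved under pics/ and viewed, at most 14 in all, crops included, and the job is handed in when it is done.

```bash
mkdir -p pics; python3 - <<'E'
from workcell import robot, vision, job, finder
import cv2,numpy as np
s=robot.observe();print(s['position'],s['ee_rot'],s['qpos'],s['grip_width'])
for n in("top","side"):
    p,d=vision.snapshot(n);cv2.imwrite(f'pics/{n}0.png',p[:,:,::-1]);np.save(f'{n}.npy',d)
    c=vision.calibration(n);print(n,c)
    for q in("storage_rack","test_rack","module_red","module_yellow","module_green","module_blue","tag_red","tag_yellow","tag_green","tag_blue"):
        print(q,[(np.round(r['at']).tolist(),round(r['p'],2)) for r in finder.landmark_of(n,q)[:3]])
print(vision.calibration('wrist'))
E
```

```text
[0.15416889 0.55340528 0.22518164] [-4.25556813e-01 -3.11212885e+00  2.81935483e-03] [ 1.15939496e+00  3.14039356e-01  4.49665826e-02  1.30358747e+00
 -5.57258333e-06  1.43119206e+00] 0.9959194651978678
top {'intrinsics': array([[453.59041649,   0.        , 282.67481394],
       [  0.        , 453.59041649, 217.8269729 ],
       [  0.        ,   0.        ,   1.        ]]), 'R': array([[-0.01624718, -0.99982207, -0.00958401],
       [-0.99223592,  0.01730448, -0.1231602 ],
       [ 0.12330413,  0.00750859, -0.99234052]]), 't': array([-0.04233635,  0.53302693,  1.17300056])}
storage_rack [([353.0, 217.0], 0.8)]
test_rack [([196.0, 236.0], 0.93)]
module_red [([343.0, 217.0], 0.63)]
module_yellow [([366.0, 216.0], 0.53)]
module_green [([323.0, 219.0], 0.52)]
module_blue [([417.0, 213.0], 0.85), ([403.0, 176.0], 0.78), ([379.0, 213.0], 0.69)]
tag_red []
tag_yellow []
tag_green [([324.0, 238.0], 0.55), ([364.0, 215.0], 0.55)]
tag_blue [([386.0, 231.0], 0.58)]
side {'intrinsics': array([[388.85644339,   0.        , 275.39796386],
       [  0.        , 388.85644339, 210.8882554 ],
       [ 
[... 500 characters left out ...]
.0, 316.0], 0.59)]
tag_red [([288.0, 278.0], 0.46)]
tag_yellow [([302.0, 296.0], 0.51)]
tag_green [([284.0, 275.0], 0.7), ([273.0, 262.0], 0.54)]
tag_blue [([316.0, 314.0], 0.72)]
{'intrinsics': array([[313.41907506,   0.        , 278.06795836],
       [  0.        , 313.41907506, 209.33281153],
       [  0.        ,   0.        ,   1.        ]]), 'mount': array([[ 4.18823709e-04, -9.64258764e-01, -2.64961999e-01,
         6.71571999e-02],
       [ 9.99999589e-01,  6.17066832e-04, -6.64957860e-04,
        -3.03771815e-04],
       [ 8.04690706e-04, -2.64961612e-01,  9.64258625e-01,
        -1.49120865e-01],
       [ 0.00000000e+00,  0.00000000e+00,  0.00000000e+00,
         1.00000000e+00]])}
```

View pics/top0.png

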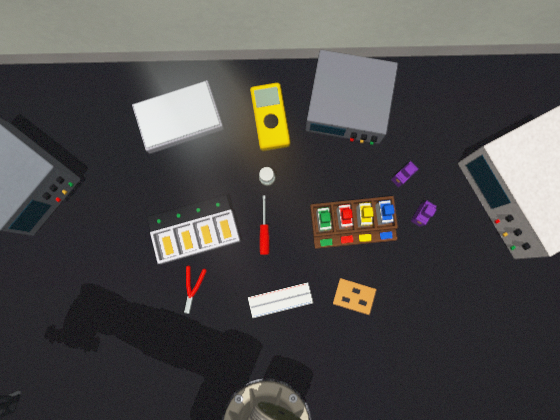

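View pics/side0.png

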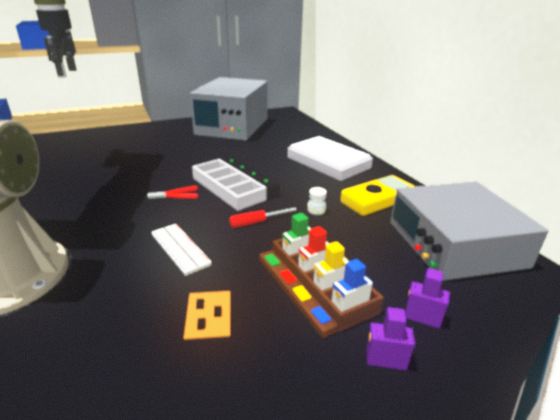

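The top view shows the storage rack on the right: green (325,218), red (346,215), yellow (367,213), blue (387,211), from left to right. The empty test rack is on the left at (195,237). Things that could be taken for module_blue are the two purple look-alikes at (405,174) and (425,212), both standing outside the rack. The blue module is the one in the rack at (387,211). A red screwdriver, a yellow multimeter and red pliers also share colours with the modules.

```bash
cat > h.py <<'E'
from workcell import robot, vision, job, finder
import cv2,numpy as np
from scipy.spatial.transform import Rotation as Ro
def cloud(n,tag=None):
    s=robot.observe();p,d=vision.snapshot(n);c=vision.calibration(n);K=c['intrinsics']
    if tag: cv2.imwrite(f'pics/{tag}.png',p[:,:,::-1])
    v,u=np.mgrid[:420,:560]
    P=np.stack([(u-K[0,2])/K[0,0]*d,(v-K[1,2])/K[1,1]*d,d],-1)
    if n=='wrist':
        M=c['mount'];P=P@M[:3,:3].T+M[:3,3];P=P@Ro.from_rotvec(s['ee_rot']).as_matrix().T+s['position']
    else: P=(P-c['t'])@c['R']
    P[d==0]=np.nan
    return p,P,cv2.cvtColor(p,cv2.COLOR_RGB2HSV)
HUE=dict(red=(0,8),yellow=(22,34),green=(50,85),blue=(100,122))
def handles(P,hsv,box=None,zr=(.085,.115)):
    out={}
    for k,(a,b) in HUE.items():
        m=(hsv[...,0]>=a)&(hsv[...,0]<=b)&(hsv[...,1]>110)&(P[...,2]>zr[0])&(P[...,2]<zr[1])
        if box is not None: m&=(P[...,0]>box[0])&(P[...,0]<box[1])&(P[...,1]>box[2])&(P[...,1]<box[3])
        n_,l,st,_=cv2.connectedComponentsWithStats(m.astype(np.uint8))
        if n_<2: continue
        i=1+st[1:,4].argmax();Q=P[l==i]
        (cx,cy),wh,an=cv2.minAreaRect((Q[:,:2]*1000).astype(np.float32))
        out[k]=(cx,cy,wh,an,np.median(Q[:,2])*1000,len(Q),st[i,:4].tolist())
    return out
def rect(P,m):
    Q=P[m];(c,wh,an)=cv2.minAreaRect((Q[:,:2]*1000).astype(np.float32));return c,wh,an,len(Q)
E
python3 - <<'E'
from h import *
p,P,h=cloud('top')
for k,v in handles(P,h,(.3,.8,-.5,.0)).items(): print(k,v)
tr=finder.silhouettes('top','test_rack')[0];sr=finder.silhouettes('top','storage_rack')[0]
m=tr['region']&(P[...,2]>.028)&(P[...,2]<.045)
w=m&(h[...,2]>140)&(h[...,1]<60)
k=np.ones((2,2),np.uint8)
for q in(m,w): print('test',rect(P,q),np.percentile(P[q][:,2],[5,50,95]))
m=sr['region']&(P[...,2]>.028)&(P[...,2]<.045)
print('stor',rect(P,m),sr['extent'],tr['extent'])
# tags
for k_,(a,b) in HUE.items():
    q=sr['region']&(h[...,0]>=a)&(h[...,0]<=b)&(h[...,1]>110)&(P[...,2]<.03);print(k_,P[q].mean(0) if q.any() else None,q.sum())
cv2.imwrite('pics/crop.png',cv2.resize(p[180:270,130:450,::-1],None,fx=2.5,fy=2.5,interpolation=cv2.INTER_CUBIC))
E
```

```text
red (533.1160278320312, -213.6031951904297, (23.413930892944336, 24.208778381347656), 5.809267520904541, np.float64(97.69405634287034), 96, [342, 209, 11, 10])
yellow (536.7843627929688, -265.603515625, (23.559894561767578, 23.368200302124023), 1.7732502222061157, np.float64(96.62055706530452), 96, [362, 207, 11, 10])
green (526.061279296875, -158.66387939453125, (23.906667709350586, 23.94107437133789), 7.707172870635986, np.float64(97.6954256319167), 95, [320, 212, 11, 10])
blue (542.3394165039062, -319.1504211425781, (23.665346145629883, 25.469575881958008), 9.399986267089844, np.float64(97.07735645630083), 96, [383, 204, 11, 11])
test ((509.6831359863281, 189.56900024414062), (130.33245849609375, 222.84585571289062), 14.97200870513916, 2134) [0.0302185  0.03451384 0.03876329]
test ((488.4502868652344, 183.9486541748047), (86.37744140625, 222.70355224609375), 15.106059074401855, 780) [0.03064146 0.0356025  0.03970677]
stor ((534.7362670898438, -238.48533630371094), (86.61601257324219, 221.81983947753906), 4.851725101470947, 728) [311.0, 195.5, 87.0, 49.3] [145.2, 191.8, 92.6, 71.0]
red [ 0.49466761 -0.24858807  0.01655009] 33
yellow [ 0.48717652 -0.26361897  0.01581606] 23
green None 0
blue [ 0.51182916 -0.33359971  0.01164215] 3
```

View pics/crop.png

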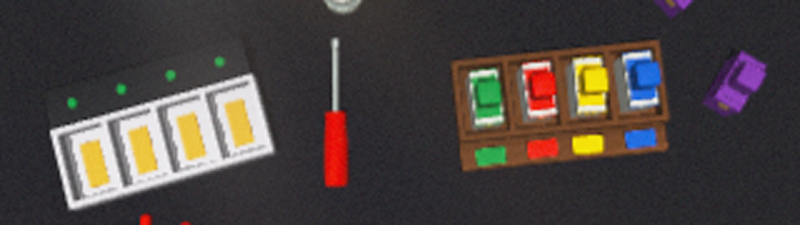

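The crop confirms the choice. The four modules stand in the brown rack, each with a matching tag in front: green, red, yellow, blue from left to right. The purple look-alikes stand outside the rack on its right. The rack fits match the stated size to within 1 mm.

```bash
cat > to.py <<'E'
import sys
from h import *
S={'green':(526.1,-158.7),'red':(533.1,-213.6),'yellow':(536.8,-265.6),'blue':(542.3,-319.2)}
T={'green':(509.5,105.7),'red':(495.4,157.8),'yellow':(481.4,210.0),'blue':(467.3,262.1)}
YS,YT=np.radians(4.85),np.radians(15.1)
def to(x,y,yaw,z=None):
    s=robot.observe();R=Ro.from_rotvec(s['ee_rot']).as_matrix();p=s['position']*1000
    a=np.arctan2(R[1,1],R[0,1]);sp=-(yaw-a);sp=(sp+np.pi/2)%np.pi-np.pi/2
    print('spin',round(sp,3),'rows',abs(sp)/.125)
    d=np.array([x,y,p[2] if z is None else z])-p
    print('pos',p.round(1),'z',p[2].round(1),'now-axes',(R.T@d).round(1),'after-spin',((R@Ro.from_rotvec([0,0,sp]).as_matrix()).T@d).round(1),'rows',np.linalg.norm(d)/41,'tilt',R[2,:].round(4),'q6',s['qpos'][5].round(2),'t',round(s['time_s'],2),'F',s['force'].round(1),'grip',round(s['grip_width'],3),round(s['gripper_force'],1))
if __name__=='__main__':
    w,c=sys.argv[1:3]; to(*(S if w=='S' else T)[c],YS if w=='S' else YT)
E
python3 to.py S green
```

```text
spin 1.214 rows 9.714780960837295
pos [154.4 553.9 226.1] z 226.1 now-axes [-549.4 -586.7   -0. ] after-spin [-741.5  310.1   -0. ] rows 19.603187277882554 tilt [-0.  0. -1.] q6 1.43 t 1.25 F [ 0.6 -0.3  0.7] grip 1.001 0.0
```

```bash
python3 -m crank '[{"spin":0.121},{"spin":0.121},{"spin":0.121},{"spin":0.121},{"spin":0.121},{"spin":0.121},{"spin":0.122},{"spin":0.122},{"spin":0.122},{"spin":0.122},{"x":-30,"y":12},{"x":-37,"y":15},{"x":-37,"y":15},{"x":-37,"y":15},{"x":-37,"y":15},{"x":-37,"y":15},{"x":-37,"y":15},{"x":-37,"y":15}]' 1 50; python3 to.py S green
```

```text
spin 1.214 rows 9.714780960837295
pos [154.4 553.9 226.1] z 226.1 now-axes [-549.4 -586.7   -0. ] after-spin [-741.5  310.1   -0. ] rows 19.603187277882554 tilt [-0.  0. -1.] q6 1.43 t 1.25 F [ 0.6 -0.3  0.7] grip 1.001 0.0invalid input
```

```bash
python3 -m crank '[{"x":0,"y":0,"z":0,"spin":0.121},{"x":0,"y":0,"z":0,"spin":0.121}]' 1 50; echo; python3 -m crank '[{"spin":0.121}]'
```

```text
time_s: 1.42
position: [0.1544, 0.5539, 0.2261]
ee_rot: [0.807, 3.036, 0.0]
force: [-0.2, -0.4, 0.3]
grip_width: 1.003
gripper_force: 0.0
invalid input
```

```bash
python3 -m crank '[{"x":0,"y":0,"z":0,"spin":0.1215},{"x":0,"y":0,"z":0,"spin":0.1215},{"x":0,"y":0,"z":0,"spin":0.1215},{"x":0,"y":0,"z":0,"spin":0.1215},{"x":0,"y":0,"z":0,"spin":0.1215},{"x":0,"y":0,"z":0,"spin":0.1215},{"x":0,"y":0,"z":0,"spin":0.1215},{"x":0,"y":0,"z":0,"spin":0.1215},{"x":-30,"y":12,"z":0,"spin":0},{"x":-37,"y":15,"z":0,"spin":0},{"x":-37,"y":15,"z":0,"spin":0},{"x":-37,"y":15,"z":0,"spin":0},{"x":-37,"y":15,"z":0,"spin":0},{"x":-37,"y":15,"z":0,"spin":0},{"x":-37,"y":15,"z":0,"spin":0},{"x":-37,"y":15,"z":0,"spin":0},{"x":-37,"y":15,"z":0,"spin":0},{"x":-37,"y":15,"z":0,"spin":0},{"x":-37,"y":15,"z":0,"spin":0},{"x":-37,"y":15,"z":0,"spin":0}]'; python3 to.py S green
```

```text
time_s: 3.08
position: [0.3683, 0.1317, 0.2265]
ee_rot: [2.124, 2.314, 0.002]
force: [0.8, 0.5, 0.4]
grip_width: 1.001
gripper_force: 0.0
spin 0.001 rows 0.004205854663933195
pos [368.3 131.7 226.5] z 226.5 now-axes [-3.028e+02  1.325e+02  1.000e-01] after-spin [-3.027e+02  1.327e+02  1.000e-01] rows 8.06111879061272 tilt [ 2.0e-04  1.2e-03 -1.0e+00] q6 1.62 t 3.08 F [0.8 0.5 0.4] grip 1.001 0.0
```

```bash
python3 -m crank '[{"x":-37,"y":15,"z":0,"spin":0},{"x":-37,"y":15,"z":0,"spin":0},{"x":-37,"y":15,"z":0,"spin":0},{"x":-37,"y":15,"z":0,"spin":0},{"x":-37,"y":15,"z":0,"spin":0},{"x":-37,"y":15,"z":0,"spin":0},{"x":-37,"y":15,"z":0,"spin":0},{"x":-30,"y":16,"z":0,"spin":0},{"x":-15,"y":12,"z":10,"spin":0},{"x":0,"y":0,"z":40,"spin":0},{"x":0,"y":0,"z":30,"spin":0},{"x":0,"y":0,"z":10,"spin":0},{"x":0,"y":0,"z":0,"spin":0}]' 0.75; python3 to.py S green; python3 - <<'E'
from h import *
p,P,h=cloud('wrist','w1')
for k,v in handles(P,h,(.3,.8,-.5,.0)).items(): print(k,v)
E
```

```text
time_s: 4.17
position: [0.5239, -0.1571, 0.1331]
ee_rot: [-2.121, -2.309, 0.003]
force: [0.0, -0.7, -0.3]
grip_width: 0.752
gripper_force: 0.0
spin 0.0 rows 0.0015155899598653377
pos [ 523.9 -157.1  133.1] z 133.1 now-axes [-1.8  2.1 -0. ] after-spin [-1.8  2.1 -0. ] rows 0.06733774723467034 tilt [ 0.0034 -0.0056 -1.    ] q6 1.05 t 4.17 F [ 0.  -0.7 -0.3] grip 0.752 0.0
red (535.1553955078125, -214.24127197265625, (23.581825256347656, 24.540008544921875), 5.545741558074951, np.float64(98.86048168290358), 1391, [271, 290, 35, 42])
yellow (532.407958984375, -255.11241149902344, (0.0, 0.0), 0.0, np.float64(85.07917556211127), 1, [279, 353, 1, 1])
green (527.7640380859375, -159.1044158935547, (23.569942474365234, 23.927183151245117), 5.645390510559082, np.float64(99.03983030590088), 1494, [266, 214, 38, 42])
```

View pics/w1.png

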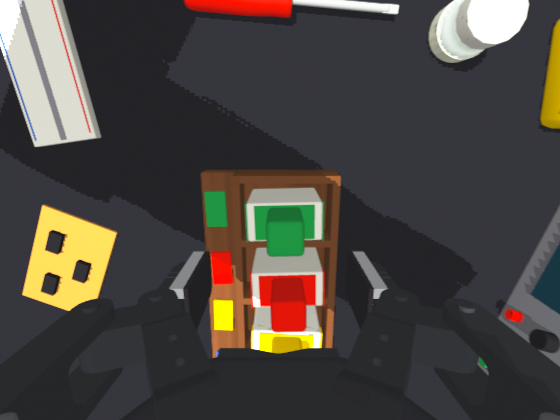

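The wrist view shows the green handle centred between the open fingers at about (286,232), with red at (289,300) behind it. Its position agrees with the top camera to within 2 mm, so I go down and grip.

```bash
python3 -m crank '[{"x":0,"y":1,"z":20,"spin":0},{"x":0,"y":0,"z":18,"spin":0},{"x":0,"y":0,"z":10,"spin":0},{"x":0,"y":0,"z":0,"spin":0}]'; python3 -m crank '[{"x":0,"y":0,"z":0,"spin":0},{"x":0,"y":0,"z":0,"spin":0},{"x":0,"y":0,"z":0,"spin":0},{"x":0,"y":0,"z":0,"spin":0},{"x":0,"y":0,"z":0,"spin":0}]' 0 50;python3 to.py S green
```

```text
time_s: 4.55
position: [0.5269, -0.1575, 0.0879]
ee_rot: [-2.124, -2.314, 0.0]
force: [0.3, 0.4, 0.3]
grip_width: 0.746
gripper_force: 0.0
time_s: 4.97
position: [0.528, -0.1584, 0.0898]
ee_rot: [2.123, 2.312, 0.001]
force: [-0.6, 1.1, 5.1]
grip_width: 0.253
gripper_force: 48.7
spin 0.0 rows 0.002940345598775096
pos [ 528.  -158.4   89.8] z 89.8 now-axes [-0.2 -2.  -0. ] after-spin [-0.2 -2.  -0. ] rows 0.04776940530447956 tilt [-0.0012  0.0022 -1.    ] q6 1.05 t 4.97 F [-0.6  1.1  5.1] grip 0.253 48.7
```

```bash
python3 -m crank '[{"x":0,"y":0,"z":-8,"spin":0},{"x":0,"y":0,"z":-20,"spin":0},{"x":0,"y":0,"z":-40,"spin":0},{"x":0,"y":0,"z":-40,"spin":0},{"x":0,"y":0,"z":-10,"spin":0},{"x":0,"y":0,"z":0,"spin":0}]';python3 to.py T green; python3 - <<'E'
from h import *
p,P,h=cloud('top')
for k,v in handles(P,h,(.3,.8,-.5,.0)).items(): print(k,v[:2])
p,P,h=cloud('side','s1')
cv2.imwrite('pics/s1.png',cv2.resize(p[150:350,180:460,::-1],None,fx=2,fy=2))
E
```

```text
time_s: 5.47
position: [0.5295, -0.1591, 0.2107]
ee_rot: [2.12, 2.308, 0.004]
force: [0.7, -0.7, -2.2]
grip_width: 0.254
gripper_force: 49.4
spin -0.178 rows 1.4279526094678907
pos [ 529.5 -159.1  210.7] z 210.7 now-axes [265.5   2.6  -1.1] after-spin [260.8  49.7  -1.1] rows 6.476102890936859 tilt [-0.004   0.0072 -1.    ] q6 1.05 t 5.47 F [ 0.7 -0.7 -2.2] grip 0.254 49.4
blue (542.169189453125, -319.5010681152344)
```

View pics/s1.png

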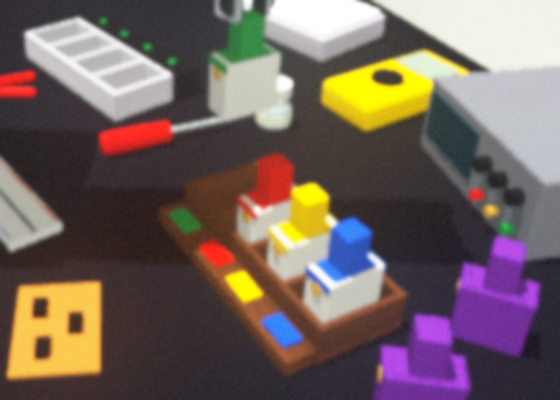

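The side view shows the green module held upright in the gripper at about (243,75) in the crop. The other three still stand in their bays.

```bash
python3 -m crank '[{"x":0,"y":0,"z":0,"spin":-0.089},{"x":0,"y":0,"z":0,"spin":-0.089},{"x":25,"y":5,"z":0,"spin":0},{"x":36,"y":7,"z":0,"spin":0},{"x":36,"y":7,"z":0,"spin":0},{"x":36,"y":7,"z":0,"spin":0},{"x":36,"y":7,"z":0,"spin":0},{"x":36,"y":7,"z":0,"spin":0},{"x":32,"y":6,"z":0,"spin":0},{"x":18,"y":3,"z":10,"spin":0},{"x":6,"y":1,"z":30,"spin":0},{"x":0,"y":0,"z":25,"spin":0},{"x":0,"y":0,"z":5,"spin":0},{"x":0,"y":0,"z":0,"spin":0},{"x":0,"y":0,"z":0,"spin":0},{"x":0,"y":0,"z":0,"spin":0}]';python3 to.py T green; python3 - <<'E'
from h import *
p,P,h=cloud('wrist','w2')
for k,v in handles(P,h,zr=(.1,.17)).items(): print(k,v[:5])
E
```

```text
time_s: 6.9
position: [0.5083, 0.1066, 0.1369]
ee_rot: [1.912, 2.492, 0.001]
force: [0.6, -0.0, -1.7]
grip_width: 0.249
gripper_force: 49.4
spin -0.001 rows 0.011133432992382453
pos [508.3 106.6 136.9] z 136.9 now-axes [-1.2  0.9  0. ] after-spin [-1.2  0.9  0. ] rows 0.03584475135262118 tilt [-2.0e-04  1.1e-03 -1.0e+00] q6 1.36 t 6.9 F [ 0.6 -0.  -1.7] grip 0.249 49.4
red (500.32427978515625, 94.6460952758789, (0.1850995123386383, 2.9014971256256104), 15.280594825744629, np.float64(164.43761314300025))
green (508.0572814941406, 106.17607116699219, (43.375389099121094, 24.71580696105957), 16.59205436706543, np.float64(144.8920215323982))
```

View pics/w2.png

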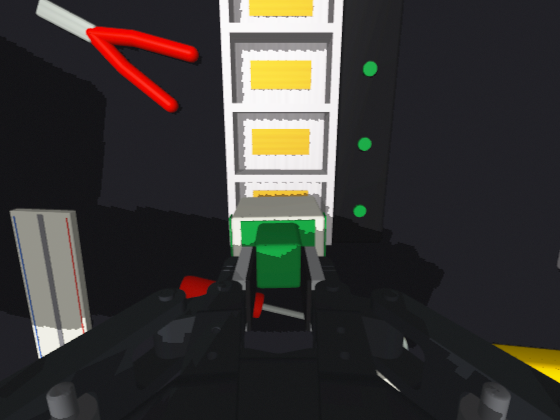

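The green module hangs over the rightmost bay, lined up with the rack, at about (278,245). I lower it now.

```bash
python3 -m crank '[{"x":-1,"y":1,"z":15,"spin":0},{"x":0,"y":0,"z":16,"spin":0},{"x":0,"y":0,"z":9,"spin":0},{"x":0,"y":0,"z":4,"spin":0},{"x":0,"y":0,"z":0,"spin":0},{"x":0,"y":0,"z":0,"spin":0},{"x":0,"y":0,"z":0,"spin":0}]';python3 to.py T green;python3 -m crank '[{"x":0,"y":0,"z":1.5,"spin":0},{"x":0,"y":0,"z":1.5,"spin":0},{"x":0,"y":0,"z":0,"spin":0},{"x":0,"y":0,"z":0,"spin":0}]'
```

```text
time_s: 7.53
position: [0.5096, 0.1063, 0.0931]
ee_rot: [1.91, 2.492, 0.002]
force: [0.5, 0.1, -1.5]
grip_width: 0.253
gripper_force: 49.4
spin -0.001 rows 0.005355331978529776
pos [509.6 106.3  93.1] z 93.1 now-axes [-0.6 -0.2 -0. ] after-spin [-0.6 -0.2 -0. ] rows 0.01491915822955953 tilt [-3.0e-04  1.6e-03 -1.0e+00] q6 1.36 t 7.53 F [ 0.5  0.1 -1.5] grip 0.253 49.4
time_s: 7.87
position: [0.5093, 0.1064, 0.0899]
ee_rot: [1.91, 2.493, 0.002]
force: [-1.0, 0.1, 3.1]
grip_width: 0.251
gripper_force: 50.2
```

```bash
python3 -m crank '[{"x":0,"y":0,"z":0,"spin":0},{"x":0,"y":0,"z":0,"spin":0},{"x":0,"y":0,"z":0,"spin":0},{"x":0,"y":0,"z":0,"spin":0},{"x":0,"y":0,"z":-15,"spin":0},{"x":0,"y":0,"z":-30,"spin":0},{"x":0,"y":0,"z":-20,"spin":0}]' 0.75;python3 to.py S red
```

```text
time_s: 8.45
position: [0.5087, 0.1063, 0.1553]
ee_rot: [-1.911, -2.493, 0.0]
force: [1.3, -0.1, 0.6]
grip_width: 0.749
gripper_force: 0.0
spin 0.178 rows 1.42687407334547
pos [508.7 106.3 155.3] z 155.3 now-axes [-315.3  -59.6   -0. ] after-spin [-320.8   -2.8   -0. ] rows 7.825556768020422 tilt [ 1.e-04 -3.e-04 -1.e+00] q6 1.36 t 8.45 F [ 1.3 -0.1  0.6] grip 0.749 0.0
```

```bash
python3 -m crank '[{"x":0,"y":0,"z":0,"spin":0.089},{"x":0,"y":0,"z":0,"spin":0.089},{"x":-26,"y":0,"z":0,"spin":0},{"x":-40,"y":0,"z":0,"spin":0},{"x":-40,"y":0,"z":0,"spin":0},{"x":-40,"y":0,"z":0,"spin":0},{"x":-40,"y":-2,"z":0,"spin":0},{"x":-40,"y":0,"z":0,"spin":0},{"x":-40,"y":0,"z":0,"spin":0},{"x":-30,"y":0,"z":0,"spin":0},{"x":-18,"y":0,"z":5,"spin":0},{"x":-7,"y":0,"z":15,"spin":0},{"x":0,"y":0,"z":5,"spin":0},{"x":0,"y":0,"z":0,"spin":0},{"x":0,"y":0,"z":0,"spin":0},{"x":0,"y":0,"z":0,"spin":0}]';python3 to.py S red; python3 - <<'E'
from h import *
p,P,h=cloud('wrist','w3')
for k,v in handles(P,h,(.3,.8,-.5,.0)).items(): print(k,v[:5])
E
```

```text
time_s: 9.78
position: [0.5342, -0.2127, 0.1296]
ee_rot: [2.123, 2.315, 0.0]
force: [-0.5, -0.1, 0.0]
grip_width: 0.748
gripper_force: 0.0
spin 0.002 rows 0.013480412496400973
pos [ 534.2 -212.7  129.6] z 129.6 now-axes [-0.8 -1.2 -0. ] after-spin [-0.8 -1.2 -0. ] rows 0.03461443655422204 tilt [ 1.e-04  2.e-04 -1.e+00] q6 0.97 t 9.78 F [-0.5 -0.1  0. ] grip 0.748 0.0
red (535.1384887695312, -214.4151611328125, (24.048505783081055, 23.421573638916016), 6.594019412994385, np.float64(99.04272680918876))
yellow (538.8862915039062, -266.7225646972656, (23.85603141784668, 24.196308135986328), 2.432124614715576, np.float64(98.9833677175176))
```

```bash
python3 -m crank '[{"x":-1,"y":0,"z":18,"spin":0},{"x":0,"y":0,"z":15,"spin":0},{"x":0,"y":0,"z":8,"spin":0},{"x":0,"y":0,"z":0,"spin":0},{"x":0,"y":0,"z":0,"spin":0}]'; python3 -m crank '[{"x":0,"y":0,"z":0,"spin":0},{"x":0,"y":0,"z":0,"spin":0},{"x":0,"y":0,"z":0,"spin":0},{"x":0,"y":0,"z":0,"spin":0},{"x":0,"y":0,"z":0,"spin":0},{"x":0,"y":0,"z":-8,"spin":0},{"x":0,"y":0,"z":-20,"spin":0},{"x":0,"y":0,"z":-40,"spin":0},{"x":0,"y":0,"z":-40,"spin":0},{"x":0,"y":0,"z":-10,"spin":0},{"x":0,"y":0,"z":0,"spin":0},{"x":0,"y":0,"z":0,"spin":0}]' 0 50;python3 to.py T red
```

```text
time_s: 10.25
position: [0.5342, -0.2141, 0.0883]
ee_rot: [-2.124, -2.314, -0.0]
force: [0.1, 0.1, 1.0]
grip_width: 0.753
gripper_force: 0.0
time_s: 11.25
position: [0.5341, -0.2147, 0.2061]
ee_rot: [2.125, 2.313, 0.0]
force: [-0.2, -0.3, -1.9]
grip_width: 0.255
gripper_force: 49.2
spin -0.179 rows 1.429105137793849
pos [ 534.1 -214.7  206.1] z 206.1 now-axes [ 3.745e+02 -7.000e+00 -1.000e-01] after-spin [ 3.698e+02  5.970e+01 -1.000e-01] rows 9.135219869600464 tilt [-3.e-04  4.e-04 -1.e+00] q6 0.96 t 11.25 F [-0.2 -0.3 -1.9] grip 0.255 49.2
```

```bash
python3 -m crank '[{"x":0,"y":0,"z":0,"spin":-0.089},{"x":0,"y":0,"z":0,"spin":-0.089},{"x":26,"y":4,"z":0,"spin":0},{"x":37,"y":6,"z":0,"spin":0},{"x":37,"y":6,"z":0,"spin":0},{"x":37,"y":6,"z":0,"spin":0},{"x":37,"y":6,"z":0,"spin":0},{"x":37,"y":6,"z":0,"spin":0},{"x":37,"y":6,"z":0,"spin":0},{"x":37,"y":6,"z":0,"spin":0},{"x":37,"y":6,"z":0,"spin":0},{"x":30,"y":5,"z":0,"spin":0},{"x":18,"y":3,"z":0,"spin":0},{"x":0,"y":0,"z":10,"spin":0},{"x":0,"y":0,"z":30,"spin":0},{"x":0,"y":0,"z":25,"spin":0},{"x":0,"y":0,"z":5,"spin":0},{"x":0,"y":0,"z":0,"spin":0},{"x":0,"y":0,"z":0,"spin":0},{"x":0,"y":0,"z":0,"spin":0}]';python3 to.py T red; python3 - <<'E'
from h import *
p,P,h=cloud('wrist','w4')
for k,v in handles(P,h,zr=(.09,.17)).items(): print(k,v[:5])
E
```

```text
time_s: 12.92
position: [0.4967, 0.1578, 0.137]
ee_rot: [1.911, 2.492, 0.001]
force: [1.3, -0.0, -0.9]
grip_width: 0.257
gripper_force: 49.3
spin -0.001 rows 0.01002031515363555
pos [496.7 157.8 137. ] z 137.0 now-axes [ 0.3 -1.2 -0. ] after-spin [ 0.3 -1.2 -0. ] rows 0.031021609976754926 tilt [-2.0e-04  1.2e-03 -1.0e+00] q6 1.46 t 12.92 F [ 1.3 -0.  -0.9] grip 0.257 49.3
red (496.22991943359375, 158.72227478027344, (44.02711486816406, 24.513364791870117), 16.320411682128906, np.float64(145.56836743401865))
yellow (488.2176208496094, 147.48941040039062, (0.0, 0.0), 0.0, np.float64(151.3235300103092))
green (508.9855041503906, 105.59513854980469, (23.610763549804688, 24.592573165893555), 15.154748916625977, np.float64(99.0492886484684))
```

View pics/w4.png

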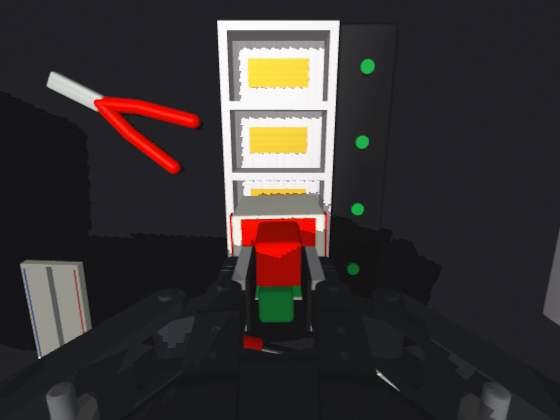

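Green stands in the rightmost bay, with its handle top at z 99 mm. Red hangs over the next bay at about (278,250). I lower it.

```bash
python3 -m crank '[{"x":0,"y":-1,"z":15,"spin":0},{"x":0,"y":0,"z":16,"spin":0},{"x":0,"y":0,"z":9,"spin":0},{"x":0,"y":0,"z":5,"spin":0},{"x":0,"y":0,"z":0,"spin":0},{"x":0,"y":0,"z":0,"spin":0},{"x":0,"y":0,"z":1.5,"spin":0},{"x":0,"y":0,"z":1.5,"spin":0},{"x":0,"y":0,"z":0,"spin":0},{"x":0,"y":0,"z":0,"spin":0}]'
```

```text
time_s: 13.8
position: [0.4961, 0.1581, 0.0892]
ee_rot: [1.91, 2.492, 0.003]
force: [0.5, 0.3, 3.6]
grip_width: 0.255
gripper_force: 49.9
```

Contact with the floor shows as 3.6 N upward, so I release and rise.

```bash
python3 -m crank '[{"x":0,"y":0,"z":0,"spin":0},{"x":0,"y":0,"z":0,"spin":0},{"x":0,"y":0,"z":0,"spin":0},{"x":0,"y":0,"z":0,"spin":0},{"x":0,"y":0,"z":-15,"spin":0},{"x":0,"y":0,"z":-30,"spin":0},{"x":0,"y":0,"z":-20,"spin":0},{"x":0,"y":0,"z":0,"spin":0}]' 0.75;python3 to.py S yellow
```

```text
time_s: 14.47
position: [0.4974, 0.1584, 0.1572]
ee_rot: [1.908, 2.49, 0.008]
force: [0.6, -0.2, 0.5]
grip_width: 0.75
gripper_force: 0.0
spin 0.178 rows 1.4276241049441527
pos [497.4 158.4 157.2] z 157.2 now-axes [-4.196e+02 -7.230e+01 -2.000e-01] after-spin [-4.258e+02  3.400e+00 -2.000e-01] rows 10.38508527059414 tilt [-7.0e-04  6.7e-03 -1.0e+00] q6 1.46 t 14.47 F [ 0.6 -0.2  0.5] grip 0.75 0.0
```

```bash
python3 -m crank '[{"x":0,"y":0,"z":0,"spin":0.089},{"x":0,"y":0,"z":0,"spin":0.089},{"x":-26,"y":0,"z":0,"spin":0},{"x":-40,"y":1,"z":0,"spin":0},{"x":-40,"y":1,"z":0,"spin":0},{"x":-40,"y":1,"z":0,"spin":0},{"x":-40,"y":1,"z":0,"spin":0},{"x":-40,"y":0,"z":0,"spin":0},{"x":-40,"y":0,"z":0,"spin":0},{"x":-40,"y":0,"z":0,"spin":0},{"x":-40,"y":0,"z":0,"spin":0},{"x":-38,"y":0,"z":0,"spin":0},{"x":-26,"y":0,"z":5,"spin":0},{"x":-16,"y":0,"z":15,"spin":0},{"x":0,"y":0,"z":6,"spin":0},{"x":0,"y":0,"z":0,"spin":0},{"x":0,"y":0,"z":0,"spin":0},{"x":0,"y":0,"z":0,"spin":0}]';python3 to.py S yellow; python3 - <<'E'
from h import *
p,P,h=cloud('wrist','w5')
for k,v in handles(P,h,(.3,.8,-.5,.0)).items(): print(k,v[:5])
E
```

```text
time_s: 15.97
position: [0.535, -0.2649, 0.1272]
ee_rot: [-2.123, -2.315, -0.0]
force: [0.2, -0.1, 0.7]
grip_width: 0.754
gripper_force: 0.0
spin 0.002 rows 0.013007092016890098
pos [ 535.  -264.9  127.2] z 127.2 now-axes [-0.8  1.7 -0. ] after-spin [-0.8  1.7 -0. ] rows 0.045960954236892476 tilt [ 6.e-04 -3.e-04 -1.e+00] q6 0.89 t 15.97 F [ 0.2 -0.1  0.7] grip 0.754 0.0
yellow (538.8827514648438, -267.0023498535156, (23.897872924804688, 23.903661727905273), 3.408045530319214, np.float64(99.05117604166585))
blue (544.0830078125, -319.6611022949219, (24.026744842529297, 24.233301162719727), 5.674591064453125, np.float64(98.29228061369724))
```

```bash
python3 -m crank '[{"x":-1.5,"y":3,"z":18,"spin":0},{"x":0,"y":0,"z":13,"spin":0},{"x":0,"y":0,"z":8,"spin":0},{"x":0,"y":0,"z":0,"spin":0},{"x":0,"y":0,"z":0,"spin":0}]'; python3 -m crank '[{"x":0,"y":0,"z":0,"spin":0},{"x":0,"y":0,"z":0,"spin":0},{"x":0,"y":0,"z":0,"spin":0},{"x":0,"y":0,"z":0,"spin":0},{"x":0,"y":0,"z":0,"spin":0},{"x":0,"y":0,"z":-8,"spin":0},{"x":0,"y":0,"z":-20,"spin":0},{"x":0,"y":0,"z":-40,"spin":0},{"x":0,"y":0,"z":-40,"spin":0},{"x":0,"y":0,"z":-10,"spin":0},{"x":0,"y":0,"z":0,"spin":0},{"x":0,"y":0,"z":0,"spin":0}]' 0 50;python3 to.py T yellow
```

```text
time_s: 16.43
position: [0.5382, -0.2667, 0.0883]
ee_rot: [-2.124, -2.315, -0.0]
force: [-0.8, -0.4, 0.1]
grip_width: 0.751
gripper_force: 0.0
time_s: 17.43
position: [0.5382, -0.2675, 0.2059]
ee_rot: [2.125, 2.313, 0.0]
force: [-0.2, 0.7, -2.1]
grip_width: 0.256
gripper_force: 49.2
spin -0.179 rows 1.4290760901281896
pos [ 538.2 -267.5  205.9] z 205.9 now-axes [ 4.806e+02 -1.610e+01 -1.000e-01] after-spin [ 4.758e+02  6.960e+01 -1.000e-01] rows 11.728523625089002 tilt [-2.e-04  2.e-04 -1.e+00] q6 0.89 t 17.43 F [-0.2  0.7 -2.1] grip 0.256 49.2
```

```bash
python3 -m crank '[{"x":0,"y":0,"z":0,"spin":-0.089},{"x":0,"y":0,"z":0,"spin":-0.09},{"x":26,"y":4,"z":0,"spin":0},{"x":39,"y":5.5,"z":0,"spin":0},{"x":39,"y":5.5,"z":0,"spin":0},{"x":39,"y":5.5,"z":0,"spin":0},{"x":39,"y":5.5,"z":0,"spin":0},{"x":39,"y":5.5,"z":0,"spin":0},{"x":39,"y":5.5,"z":0,"spin":0},{"x":39,"y":5.5,"z":0,"spin":0},{"x":39,"y":5.5,"z":0,"spin":0},{"x":39,"y":5.5,"z":0,"spin":0},{"x":39,"y":5.5,"z":0,"spin":0},{"x":36,"y":6,"z":0,"spin":0},{"x":24,"y":4,"z":0,"spin":0}]'; python3 -m crank '[{"x":0,"y":0,"z":10,"spin":0},{"x":0,"y":0,"z":30,"spin":0},{"x":0,"y":0,"z":25,"spin":0},{"x":0,"y":0,"z":5,"spin":0},{"x":0,"y":0,"z":0,"spin":0},{"x":0,"y":0,"z":0,"spin":0},{"x":0,"y":0,"z":0,"spin":0}]';python3 to.py T yellow; python3 - <<'E'
from h import *
p,P,h=cloud('wrist','w6')
for k,v in handles(P,h,zr=(.09,.17)).items(): print(k,v[:5])
E
```

```text
time_s: 18.68
position: [0.4779, 0.2127, 0.2031]
ee_rot: [-1.905, -2.494, 0.006]
force: [0.2, -0.6, -2.5]
grip_width: 0.254
gripper_force: 49.2
time_s: 19.27
position: [0.4813, 0.2098, 0.137]
ee_rot: [1.91, 2.493, 0.001]
force: [0.3, -0.7, -2.0]
grip_width: 0.253
gripper_force: 49.3
spin -0.0 rows 0.001969287977638956
pos [481.3 209.8 137. ] z 137.0 now-axes [0.2 0.1 0. ] after-spin [0.2 0.1 0. ] rows 0.004862106171131205 tilt [-0.      0.0012 -1.    ] q6 1.57 t 19.27 F [ 0.3 -0.7 -2. ] grip 0.253 49.3
red (496.1895446777344, 158.87496948242188, (23.578163146972656, 24.556583404541016), 15.129088401794434, np.float64(99.07884253052964))
yellow (480.7001647949219, 211.08416748046875, (44.24955368041992, 24.541454315185547), 13.363359451293945, np.float64(145.62432783453133))
green (506.80450439453125, 117.1136703491211, (10.284965515136719, 1.701061487197876), 15.812972068786621, np.float64(90.78070236672048))
```

View pics/w6.png

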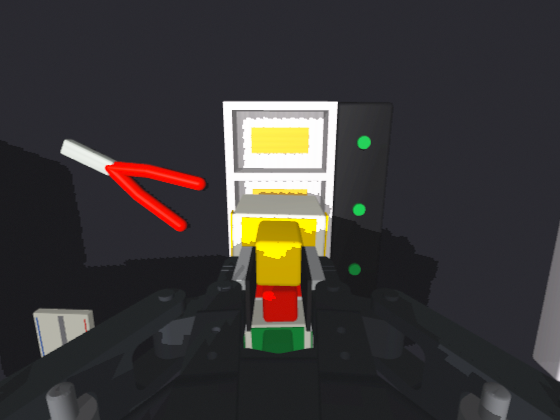

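The yellow module is over the third bay from the right at about (278,250), with red seated behind it. I lower it.

```bash
python3 -m crank '[{"x":0,"y":0,"z":15,"spin":0},{"x":0,"y":0,"z":16,"spin":0},{"x":0,"y":0,"z":9,"spin":0},{"x":0,"y":0,"z":5,"spin":0},{"x":0,"y":0,"z":0,"spin":0},{"x":0,"y":0,"z":0,"spin":0},{"x":0,"y":0,"z":1.5,"spin":0},{"x":0,"y":0,"z":1.5,"spin":0},{"x":0,"y":0,"z":0,"spin":0},{"x":0,"y":0,"z":0,"spin":0}]'
```

```text
time_s: 20.15
position: [0.4817, 0.2104, 0.0892]
ee_rot: [1.909, 2.493, 0.003]
force: [1.4, 0.5, 3.3]
grip_width: 0.252
gripper_force: 49.9
```

```bash
python3 -m crank '[{"x":0,"y":0,"z":0,"spin":0},{"x":0,"y":0,"z":0,"spin":0},{"x":0,"y":0,"z":0,"spin":0},{"x":0,"y":0,"z":0,"spin":0},{"x":0,"y":0,"z":-15,"spin":0},{"x":0,"y":0,"z":-30,"spin":0},{"x":0,"y":0,"z":-20,"spin":0},{"x":0,"y":0,"z":0,"spin":0}]' 0.75;python3 to.py S blue
```

```text
time_s: 20.82
position: [0.4831, 0.2108, 0.1573]
ee_rot: [1.907, 2.491, 0.009]
force: [-0.2, -0.3, 0.6]
grip_width: 0.751
gripper_force: 0.0
spin 0.179 rows 1.4354598272390042
pos [483.1 210.8 157.3] z 157.3 now-axes [-527.1  -81.2   -0.6] after-spin [-533.1   14.2   -0.6] rows 13.007033002601226 tilt [ 1.0e-04  6.8e-03 -1.0e+00] q6 1.57 t 20.82 F [-0.2 -0.3  0.6] grip 0.751 0.0
```

```bash
python3 -m crank '[{"x":0,"y":0,"z":0,"spin":0.089},{"x":0,"y":0,"z":0,"spin":0.09},{"x":-26,"y":0.5,"z":0,"spin":0},{"x":-40,"y":2,"z":0,"spin":0},{"x":-40,"y":2,"z":0,"spin":0},{"x":-40,"y":2,"z":0,"spin":0},{"x":-40,"y":2,"z":0,"spin":0},{"x":-40,"y":2,"z":0,"spin":0},{"x":-40,"y":2,"z":0,"spin":0},{"x":-40,"y":2,"z":0,"spin":0},{"x":-40,"y":2,"z":0,"spin":0},{"x":-40,"y":0,"z":0,"spin":0},{"x":-40,"y":0,"z":0,"spin":0},{"x":-40,"y":0,"z":0,"spin":0},{"x":-38,"y":0,"z":0,"spin":0},{"x":-20,"y":0,"z":5,"spin":0},{"x":-10,"y":0,"z":15,"spin":0},{"x":0,"y":0,"z":6,"spin":0},{"x":0,"y":0,"z":0,"spin":0},{"x":0,"y":0,"z":0,"spin":0}]';python3 to.py S blue; python3 - <<'E'
from h import *
p,P,h=cloud('wrist','w7')
for k,v in handles(P,h,(.3,.8,-.5,.0)).items(): print(k,v[:5])
E
```

```text
time_s: 22.48
position: [0.5416, -0.3188, 0.1261]
ee_rot: [-2.122, -2.312, -0.0]
force: [0.2, 0.3, -0.4]
grip_width: 0.753
gripper_force: 0.0
spin 0.001 rows 0.009954632881434833
pos [ 541.6 -318.8  126.1] z 126.1 now-axes [-0.5  0.6 -0. ] after-spin [-0.5  0.6 -0. ] rows 0.018865462343631945 tilt [ 0.0025 -0.002  -1.    ] q6 0.83 t 22.48 F [ 0.2  0.3 -0.4] grip 0.753 0.0
blue (543.9041748046875, -319.8905944824219, (23.580337524414062, 23.72918128967285), 5.120987415313721, np.float64(99.06064287599379))
```

View pics/w7.png

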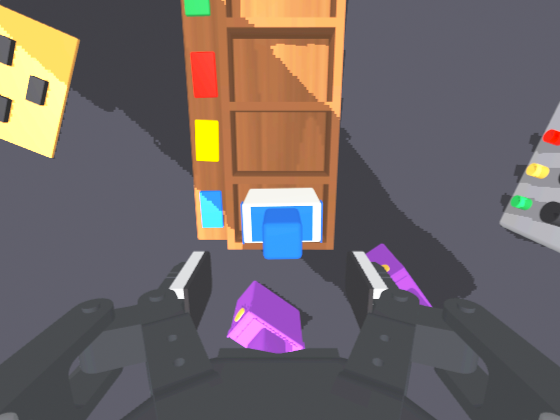

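The blue handle is centred at (282,233), in the rack beside the blue tag. Two purple look-alikes stand close by at (265,315) and (400,270), so I check the finger clearance before going down.

```bash
python3 - <<'E'
from h import *
for n in('top','wrist'):
    p,P,h=cloud(n)
    m=(h[...,0]>=128)&(h[...,0]<=160)&(h[...,1]>90)&(P[...,2]>.03)
    k,l,st,_=cv2.connectedComponentsWithStats(m.astype(np.uint8))
    for i in range(1,k):
        if st[i,4]<40: continue
        Q=P[l==i]*1000;print(n,st[i],'min',Q.min(0).round(),'max',Q.max(0).round(),'near',[np.hypot(Q[:,0]-544,Q[:,1]+320).min().round(),np.abs(Q[:,1]+320).min().round()])
        H=Q[Q[:,2]>80]; 
        if len(H):print('  handle',H.min(0).round(),H.max(0).round())
E
```

```text
top [400 161  15  16 103] min [ 566. -400.   49.] max [ 674. -287.  434.] near [np.float64(37.0), np.float64(1.0)]
  handle [ 566. -387.   81.] [ 661. -287.  434.]
wrist [376 253  55  54 778] min [ 583. -383.   30.] max [ 670. -303.  189.] near [np.float64(43.0), np.float64(11.0)]
  handle [ 583. -366.   80.] [ 651. -303.  189.]
wrist [ 226  294   78   60 2827] min [ 508. -435.   30.] max [ 573. -309.  209.] near [np.float64(11.0), np.float64(9.0)]
  handle [ 534. -416.   80.] [ 548. -309.  209.]
```

```bash
python3 - <<'E'
from h import *
p=cv2.imread('pics/top0.png')[:,:,::-1].copy();d=np.load('top.npy');c=vision.calibration('top');K=c['intrinsics']
v,u=np.mgrid[:420,:560];P=np.stack([(u-K[0,2])/K[0,0]*d,(v-K[1,2])/K[1,1]*d,d],-1);P=(P-c['t'])@c['R'];h=cv2.cvtColor(p,cv2.COLOR_RGB2HSV)
m=(h[...,0]>=128)&(h[...,0]<=160)&(h[...,1]>90)
k,l,st,_=cv2.connectedComponentsWithStats(m.astype(np.uint8))
for i in range(1,k):
    if st[i,4]<40: continue
    Q=P[l==i]*1000
    for a,b in((40,70),(78,110)):
        H=Q[(Q[:,2]>a)&(Q[:,2]<b)];print(a,cv2.minAreaRect(H[:,:2].astype(np.float32)),H.min(0).round(),H.max(0).round())
E
```

```text
40 ((646.0992431640625, -379.0645751953125), (29.754859924316406, 59.00099563598633), 43.76324462890625) [ 617. -408.   41.] [ 675. -349.   70.]
78 ((646.31640625, -378.1410827636719), (23.91020393371582, 24.251129150390625), 37.4385986328125) [ 631. -393.   78.] [ 661. -363.   98.]
40 ((538.4768676757812, -423.6929626464844), (30.672996520996094, 58.782901763916016), 57.74528121948242) [ 507. -450.   42.] [ 570. -396.   70.]
78 ((538.4176635742188, -423.7808532714844), (24.67964744567871, 23.70224952697754), 57.083980560302734) [ 524. -438.   78.] [ 552. -409.   97.]
```

There is plenty of room: the nearest purple corner is about 75 mm ahead of the handle, at (617,-349). I grip the blue module.

```bash
python3 -m crank '[{"x":-1,"y":1.5,"z":18,"spin":0},{"x":0,"y":0,"z":13,"spin":0},{"x":0,"y":0,"z":7,"spin":0},{"x":0,"y":0,"z":0,"spin":0},{"x":0,"y":0,"z":0,"spin":0}]'; python3 -m crank '[{"x":0,"y":0,"z":0,"spin":0},{"x":0,"y":0,"z":0,"spin":0},{"x":0,"y":0,"z":0,"spin":0},{"x":0,"y":0,"z":0,"spin":0},{"x":0,"y":0,"z":0,"spin":0},{"x":0,"y":0,"z":-8,"spin":0},{"x":0,"y":0,"z":-20,"spin":0},{"x":0,"y":0,"z":-40,"spin":0},{"x":0,"y":0,"z":-40,"spin":0},{"x":0,"y":0,"z":-10,"spin":0},{"x":0,"y":0,"z":0,"spin":0},{"x":0,"y":0,"z":0,"spin":0}]' 0 50;python3 to.py T blue
```

```text
time_s: 23.05
position: [0.5441, -0.3208, 0.0895]
ee_rot: [-2.124, -2.315, -0.0]
force: [0.0, 0.4, 0.8]
grip_width: 0.75
gripper_force: 0.0
time_s: 24.05
position: [0.5441, -0.3216, 0.2071]
ee_rot: [2.125, 2.313, 0.0]
force: [-0.4, 0.4, -2.0]
grip_width: 0.248
gripper_force: 49.3
spin -0.179 rows 1.4290677050791647
pos [ 544.1 -321.6  207.1] z 207.1 now-axes [ 5.881e+02 -2.700e+01 -3.000e-01] after-spin [ 5.835e+02  7.790e+01 -3.000e-01] rows 14.359108986143461 tilt [-4.e-04  7.e-04 -1.e+00] q6 0.83 t 24.05 F [-0.4  0.4 -2. ] grip 0.248 49.3
```

```bash
python3 -m crank '[{"x":0,"y":0,"z":0,"spin":-0.089},{"x":0,"y":0,"z":0,"spin":-0.09},{"x":26,"y":4,"z":0,"spin":0},{"x":39,"y":5,"z":0,"spin":0},{"x":39,"y":5,"z":0,"spin":0},{"x":39,"y":5,"z":0,"spin":0},{"x":39,"y":5,"z":0,"spin":0},{"x":39,"y":5,"z":0,"spin":0},{"x":39,"y":5,"z":0,"spin":0},{"x":39,"y":5,"z":0,"spin":0},{"x":39,"y":5,"z":0,"spin":0},{"x":39,"y":5,"z":0,"spin":0},{"x":39,"y":5,"z":0,"spin":0},{"x":39,"y":5,"z":0,"spin":0},{"x":39,"y":5,"z":0,"spin":0},{"x":39,"y":5,"z":0,"spin":0},{"x":32,"y":6,"z":0,"spin":0},{"x":18,"y":3,"z":0,"spin":0}]'; python3 -m crank '[{"x":0,"y":0,"z":10,"spin":0},{"x":0,"y":0,"z":30,"spin":0},{"x":0,"y":0,"z":25,"spin":0},{"x":0,"y":0,"z":5,"spin":0},{"x":0,"y":0,"z":0,"spin":0},{"x":0,"y":0,"z":0,"spin":0},{"x":0,"y":0,"z":0,"spin":0}]';python3 to.py T blue; python3 - <<'E'
from h import *
p,P,h=cloud('wrist','w8')
for k,v in handles(P,h,zr=(.09,.17)).items(): print(k,v[:5])
E
```

```text
time_s: 25.55
position: [0.4646, 0.2645, 0.2042]
ee_rot: [-1.904, -2.495, 0.005]
force: [0.6, -0.8, -2.2]
grip_width: 0.253
gripper_force: 49.3
time_s: 26.13
position: [0.4679, 0.2615, 0.138]
ee_rot: [1.91, 2.493, 0.002]
force: [0.4, -0.3, -1.5]
grip_width: 0.246
gripper_force: 49.4
spin -0.0 rows 0.0017576367140712534
pos [467.9 261.5 138. ] z 138.0 now-axes [ 0.7 -0.4 -0. ] after-spin [ 0.7 -0.4 -0. ] rows 0.0200097351497495 tilt [ 2.0e-04  1.3e-03 -1.0e+00] q6 1.67 t 26.13 F [ 0.4 -0.3 -1.5] grip 0.246 49.4
red (493.84710693359375, 169.97921752929688, (20.80299949645996, 2.1535749435424805), 16.019710540771484, np.float64(91.44605870825698))
yellow (481.47088623046875, 211.268798828125, (23.640151977539062, 24.414676666259766), 12.546243667602539, np.float64(98.98965561942217))
blue (467.0211486816406, 263.47064208984375, (43.31474685668945, 23.775529861450195), 15.57616901397705, np.float64(146.02374622176362))
```

View pics/w8.png

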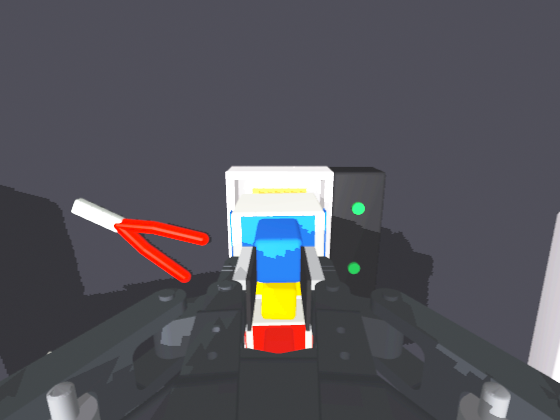

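The blue module is over the leftmost bay at about (278,245), with yellow seated next to it. I lower it.

```bash
python3 -m crank '[{"x":0,"y":0,"z":15,"spin":0},{"x":0,"y":0,"z":16,"spin":0},{"x":0,"y":0,"z":9,"spin":0},{"x":0,"y":0,"z":5,"spin":0},{"x":0,"y":0,"z":0,"spin":0},{"x":0,"y":0,"z":0,"spin":0},{"x":0,"y":0,"z":1.5,"spin":0},{"x":0,"y":0,"z":1.5,"spin":0},{"x":0,"y":0,"z":0,"spin":0},{"x":0,"y":0,"z":0,"spin":0}]'
```

```text
time_s: 27.02
position: [0.4678, 0.262, 0.0902]
ee_rot: [1.909, 2.494, 0.003]
force: [-2.0, -0.7, 4.9]
grip_width: 0.249
gripper_force: 50.2
```

Blue is on the floor. I release, rise and back away so the cameras can see.

```bash
python3 -m crank '[{"x":0,"y":0,"z":0,"spin":0},{"x":0,"y":0,"z":0,"spin":0},{"x":0,"y":0,"z":0,"spin":0},{"x":0,"y":0,"z":0,"spin":0},{"x":0,"y":0,"z":-15,"spin":0},{"x":0,"y":0,"z":-30,"spin":0},{"x":0,"y":0,"z":-35,"spin":0},{"x":0,"y":0,"z":-30,"spin":0},{"x":0,"y":0,"z":-20,"spin":0},{"x":30,"y":0,"z":0,"spin":0},{"x":35,"y":0,"z":0,"spin":0},{"x":35,"y":0,"z":0,"spin":0},{"x":35,"y":0,"z":0,"spin":0},{"x":35,"y":0,"z":0,"spin":0},{"x":20,"y":0,"z":0,"spin":0},{"x":0,"y":0,"z":0,"spin":0},{"x":0,"y":0,"z":0,"spin":0},{"x":0,"y":0,"z":0,"spin":0}]' 0.75; python3 - <<'E'
from h import *
p,P,h=cloud('top')
for k,v in handles(P,h,(.3,.8,0,.5)).items(): print(k,v[:5])
R=lambda v:None
c,s=np.cos(np.radians(15.1)),np.sin(np.radians(15.1))
for k,v in handles(P,h,(.3,.8,0,.5)).items():
    dx,dy=v[0]-488.45,v[1]-183.95;print(k,'rack frame',round(c*dx+s*dy,1),round(-s*dx+c*dy,1))
a=cv2.resize(p[180:280,100:300,::-1],(560,280));q,_,_=cloud('side');b=cv2.resize(q[100:260,150:430,::-1],(560,320))
cv2.imwrite('pics/end.png',np.vstack([a,b]))
E
```

```text
time_s: 28.52
position: [0.4175, 0.4446, 0.2188]
ee_rot: [1.91, 2.494, -0.001]
force: [-0.8, -0.2, -0.1]
grip_width: 0.75
gripper_force: 0.0
red (495.0657653808594, 158.446044921875, (24.33978271484375, 23.19563865661621), 17.230581283569336, np.float64(97.51780831970828))
yellow (480.4760437011719, 211.13604736328125, (24.227487564086914, 23.878231048583984), 12.29443645477295, np.float64(97.43626401276875))
green (507.5765075683594, 105.96166229248047, (24.44460105895996, 23.70949935913086), 17.873886108398438, np.float64(97.21910316452173))
blue (465.6667785644531, 264.027099609375, (24.05487823486328, 24.043853759765625), 18.579206466674805, np.float64(96.70641591327545))
red rack frame -0.3 -26.3
yellow rack frame -0.6 28.3
green rack frame -1.9 -80.3
blue rack frame -1.1 83.2
```

View pics/end.png

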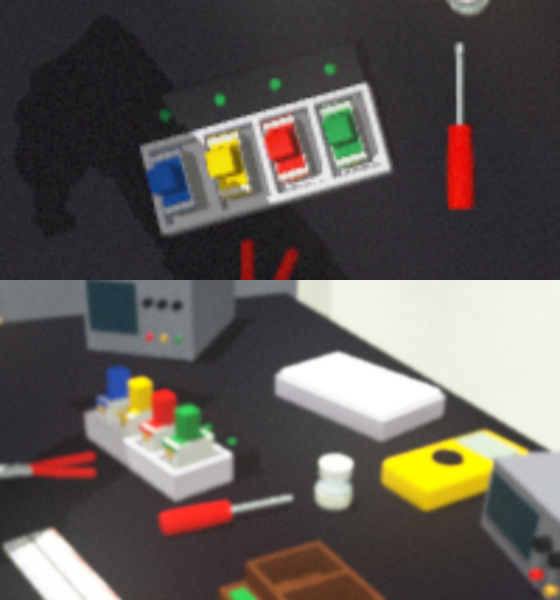

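The final view shows blue, yellow, red and green from left to right in the test rack, upright, seated and centred to within about 2 mm. The gripper is clear, so I hand in.

```bash
python3 -c "
from workcell import job
print(job.sign_off())"
```

```text
the job is handed in; nothing more can be done
None
```

All four modules are upright on their bay floors in the test rack in reverse order (blue, yellow, red, green from left to right), and I handed the job in at about 29 s.

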